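Line up the quarter-turn fastener and hold the access panel down

ROBOT

A 7-joint arm with a two-finger parallel gripper is mounted at the origin on a cart in front of the work surface, level with it; the furniture and walls round the work are solid. World frame = base frame: x ahead of the robot, y to its left, z up, the work surface at z = 0. Lengths are in m, angles in degrees, forces in N, time in s.
With the tool pointing down it reaches from about 0.425 to 0.825 m from the base axis. Payload 3.6 kg.
Tool frame: the origin (TCP) lies at the centre of the arm's flange, where the gripper is bolted on; the fingertips stand 186 mm ahead of it and the grasp point (between the pads) lies env.grasp_offset ahead of it (env.grasp_offset is the distance from the TCP to the grasp point, in m); z points along the fingers, y is the line along which they close (so a half turn about z gives the same grasp; the last joint's range is limited). The gripper opens to 93 mm and grips with 3 to 60 N. Pads are 15 mm wide; open, the fingers measure 128 mm over their backs; the gripper's body (75 mm by 188 mm) begins 65 mm behind the grasp point.
Start: joints at [-66.091, 35.231, -0.722, 81.555, 0.464, 63.22, -2.315], TCP at [0.279, 0.587, 0.405] pointing down, gripper open.
Joint ranges: [-178.69, 178.69], [-17.37, 117.87], [-77.05, 75.6], [15.02, 138.74], [-78.02, 258.01], [0.78, 113.62], [-162.83, 162.83]. Speed limits (degrees/s): [159.86, 159.86, 180, 180, 180, 180, 180].

INTERFACE

Orientations are given as [roll, pitch, yaw] about the fixed x, y, z axes, in that order (R = Rz(yaw) Ry(pitch) Rx(roll)).
In Python, from rig import env gives the robot as it stands. The module is installed in compiled form; this text tells all that it offers.
- The arm moves only by the tool servo_tool, never from a script. Its argument "rows" is a list of rows, each an object of numbers: "ax", "ay", "az": the turn, a rotation vector about the world's x, y, z in degrees; "tx", "ty", "tz": the shift along the world's x, y, z in cm; "claw": the opening, from 0 (shut) to 1 (fully open). A call has 1 to 10 rows; each row shifts and turns the commanded pose from where the row before left it; what a row does not reach is not made up. A row lasts 1/8 s, in which the tool goes at most 62.5 mm and 10.7 degrees, less where a joint would pass 70% of its speed; a pose out of reach is approached as far as the arm can. A call with a gripper value outside its range is refused whole. The fingers move at their own pace and stop on an object; "squeeze" is the grip in N (left out, the last holds). Time passes only in rows, so rows that do not move let the fingers close. It gives the time, the measured TCP pose, the force, the opening and the grip force at its end, in the units of the state.
- env.observe(): the state, without advancing time (a new reading comes with each control period).
- env.capture(name): name is "side" or "top"; returns a dict with "frame" (400x640x3 uint8, red, green, blue), "camera_matrix" (3x3 intrinsics, pixels), "k1" (the pictures are not rectified: a ray, as slopes to the right and down, at radius r is drawn at 1 + k1 r^2 times it, then the intrinsics apply), "cam_to_world" (4x4, takes a point from camera to world coordinates). Camera axes: x right, y down, z forward; pixel columns grow to the right and rows downward; lengths in m; the calibration is good to about 2 mm. A picture is of the moment at which its call begins. There is no depth.
- env.close_job(): hands the job in; it is judged then, once.
The state is a dict: "t": time; "qpos": joint angles; "dq": joint speeds; "tau": joint torques, N m; "position": TCP position; "ee_rot": TCP orientation; "ft_force": force on the tool from outside, world axes, zero at the start; "torque": the same for the moment, N m; "grip_width": finger opening in m; "grasp_force": force on a finger pad.
Only numpy, scipy, OpenCV 4.12 (cv2) and the standard library are available. Lean on these libraries where they do the work, as an engineer would, in place of code of your own. Each camera call takes 0.05 s, during which the arm holds its last target. There are 200 camera calls.

TASK

Take the flat-bladed key from its stand, put it in the slot of the quarter-turn fastener on the drive housing's sprung access panel, and turn the fastener with it until its slot lines up with the two index marks on the panel. Then let go of the key, leaving it standing in the slot, and press the panel down flush against its frame with the fingertips on the panel; finish while still holding it pressed. Leave the loose tin and the tape roll where they are.

Things in the scene. Friction and masses are not known exactly. Their poses are not given: they have to be found in the camera images.
- key: Loose upright steel key, 60 g, 66 mm tall. Origin: centre of the blade's lower end, z up. From below: flat blade 20 (x) x 5 (y) x 12 mm; round 22 mm collar at z 12-16 mm, which rests on the stand's top (later on the fastener's head); 10 mm shank; flat bow 40 (x) x 10 (y) mm at z 30-66 mm, in the blade's plane: grip it from above across its 10 mm. Same after a half turn about z.
- key_stand: Black plastic block 50 (its x) x 60 (y) x 35 mm (z), fixed; origin at the centre of its underside. The key's blade stands in a pocket in the middle of its top, 22 x 7 mm, 15 mm deep, long along the stand's x.
- housing: Fixed drive housing, a grey steel box 160 (its x) x 260 (its y) x 60 mm (z) with louvres; origin at the centre of its underside. Its top rim, 60 mm above the bench, is the frame. Four steel guide pins at its corners (x +-64, y +-114 mm) rise to 84 mm.
- panel: Aluminium access panel 150 (x) x 250 (y) x 4 mm; origin: centre of its underside, axes as housing's. Springs hold it 10 mm above the frame (origin at z 70 mm); it slides only straight down and is flush with its origin at z 60 mm. That takes about 11 N anywhere on it; released, it springs up. With the fastener over about 0.22 rad out of line a cross bar blocks it after 1 mm.
- press_pad (a point): Centre of the top of the round black rubber press pad (40 mm diameter, 2 mm high) on the panel, 142 mm from the fastener's axis at the other end of the panel; moves with the panel; 76 mm above the bench while the panel is up. Axes as the housing's.
- slot_mouth (a point): On the fastener's axis, level with the top of its head: a round steel head, 36 mm diameter, 15 mm high, on the panel, cut right across by a straight slot 7 mm wide, 13 mm deep, lips bevelled by 2 mm. 89 mm above the bench while the panel is up. Turns with the fastener: x along the slot, z up.
- fastener (a joint): Fastener angle, rad, counterclockwise from above positive. 0: slot in line with the two black index marks (12 mm lines on the panel either side of the head, along the housing's y). Starts at 0.9 to 1.5, so turn it clockwise; no stop at 0 (range -0.5 to 1.7). Resists with 0.06 N m, stays where left. The key has about 0.1 rad play in the slot either way.
- sample_tin: Loose round tin, 63 mm in diameter, 62 mm high, a bystander beside the key stand; origin under its centre.
- tape_roll: Loose roll of masking tape lying flat, 89 mm in diameter, 25 mm high, a bystander; origin under its centre.
Not all that is in view belongs to the job. Of the things that look like the key, the largest one is meant.

How it is judged:
By the outcome, as a careful person would: the job done as asked, in the order asked, and still so for the second after the job is handed in, while the arm keeps its last pose, push and grip.
It also fails if it takes over 54 s, if anything falls off the work surface, if the arm or the gripper's body presses on something with over 40 N, if the wrist force passes 120 N, or if a joint passes its speed limit or range.

## Working session

There is one attempt and no reset: what is moved stays moved. The work goes in short steps, Python scripts to look and compute and a tool call to move; the robot and the scene stay as the last step left them, time stands still between calls to the robot, and variables do not carry over. Pictures are saved under pics/ and viewed, at most 10 in all, crops included, and the job is handed in when it is done.

Besides the shell and the picture viewer there is one more tool, called after "Call:" by a JSON object that holds its "op" and its "data". servo_tool: Moves the arm, as the interface text tells. Its arguments: {"type":"object","properties":{"rows":{"type":"array","items":{"type":"object","properties":{"ax":{"type":"number"},"ay":{"type":"number"},"az":{"type":"number"},"tx":{"type":"number"},"ty":{"type":"number"},"tz":{"type":"number"},"claw":{"type":"number"}}}},"squeeze":{"type":"number"}},"required":["rows"]}

```bash
mkdir -p pics; cat > h.py <<'E'
import numpy as np, cv2
from rig import env
def cap(n):
    c=env.capture(n); return c
def save(c,name,crop=None,scale=1):
    f=c["frame"]
    if crop: x0,y0,x1,y1=crop; f=f[y0:y1,x0:x1]
    f=cv2.resize(f,None,fx=scale,fy=scale,interpolation=cv2.INTER_CUBIC)
    cv2.imwrite("pics/"+name+".png",f[:,:,::-1])
def ray(c,u,v):
    K=np.array(c["camera_matrix"]);T=np.array(c["cam_to_world"])
    d=np.array([(u-K[0,2])/K[0,0],(v-K[1,2])/K[1,1]]);s=d.copy()
    for _ in range(30): s=d/(1+c["k1"]*(s@s))
    return T[:3,3],T[:3,:3]@np.array([s[0],s[1],1])
def plane(c,u,v,z):
    o,d=ray(c,u,v); return o+d*(z-o[2])/d[2]
def proj(c,p):
    K=np.array(c["camera_matrix"]);T=np.array(c["cam_to_world"])
    q=T[:3,:3].T@(np.array(p)-T[:3,3]);s=q[:2]/q[2];s=s*(1+c["k1"]*(s@s))
    return K[0,0]*s[0]+K[0,2],K[1,1]*s[1]+K[1,2]
E
python3 - <<'E'
from h import *
for n in("top","side"):
    c=cap(n);save(c,n+"0",scale=1.25);print(n,np.round(c["cam_to_world"],3).tolist(),np.round(c["camera_matrix"],1).tolist(),c["k1"])
s=env.observe();print(s,env.grasp_offset)
E
```

```text
top [[0.019, -0.996, 0.091, 0.41], [-1.0, -0.02, -0.015, -0.073], [0.017, -0.09, -0.996, 1.361], [0.0, 0.0, 0.0, 1.0]] [[502.6, 0.0, 327.7], [0.0, 502.6, 200.4], [0.0, 0.0, 1.0]] -0.11034500239241292
side [[0.933, -0.214, 0.288, 0.268], [-0.359, -0.522, 0.773, -0.796], [-0.015, -0.825, -0.564, 0.6], [0.0, 0.0, 0.0, 1.0]] [[451.0, 0.0, 323.0], [0.0, 451.0, 198.7], [0.0, 0.0, 1.0]] -0.07684353547026594
{'t': 0.1, 'qpos': array([-66.09029027,  35.28404749,  -0.72384964,  81.63246264,
         0.4638609 ,  63.22130129,  -2.31629342]), 'dq': array([-0.03552687, -0.12572075,  0.03347482, -0.33983339, -0.0401682 ,
       -0.09852744,  0.06195358]), 'tau': array([ 1.02532525e-03, -4.60040331e+01,  2.09823330e-01, -1.66244102e+01,
       -6.11650664e-02,  1.69061800e-02,  8.61989452e-05]), 'position': array([0.27894782, 0.58677861, 0.40369077]), 'ee_rot': array([-1.79865048e+02,  9.64176550e-04,  1.54574860e+02]), 'ft_force': array([-0.12210816,  0.13634845, -0.41170882]), 'torque': array([ 0.00788597, -0.01122357,  0.04721033]), 'grasp_force': 0.0, 'grip_width': 0.0929480825331127} 0.1673
```

View pics/top0.png

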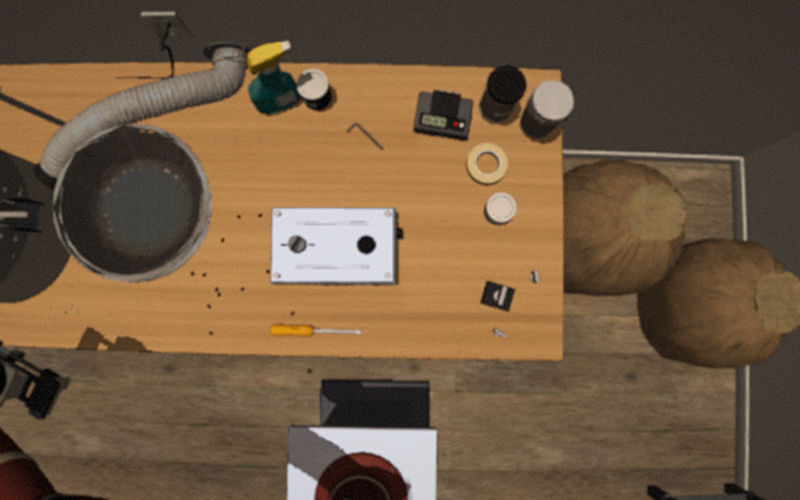

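View pics/side0.png

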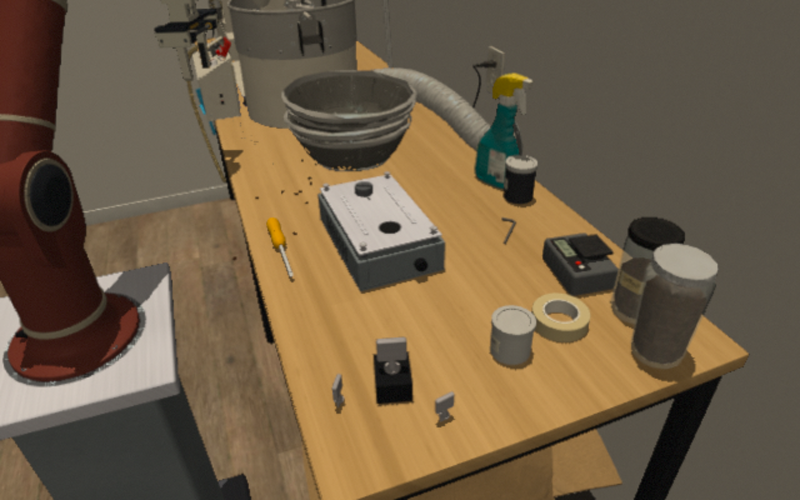

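The pictures show the housing in the middle, its fastener head at top0 (297,244) and the press pad at (366,244). There are three key-like things: one in the black stand at top0 (498,296), side0 (392,355); a small one at top0 (535,276), side0 (444,407); and a small one at top0 (499,333), side0 (337,390). The one in the stand is the largest and fits the description. I'll confirm with an enlarged crop.

```bash
python3 - <<'E'
from h import *
t=cap("top");s=cap("side")
def cr(c,b,k):
    x0,y0,x1,y1=b;return cv2.resize(c["frame"][y0:y1,x0:x1],None,fx=k,fy=k,interpolation=cv2.INTER_CUBIC)
a=cr(t,(370,210,440,275),5.7); b=cr(s,(255,260,375,345),3.3); d=cr(t,(210,160,330,235),3.3);e=cr(s,(250,135,360,230),3)
W=800;im=np.zeros((600,800,3),np.uint8)
def put(i,x,y):
    h=min(i.shape[0],600-y);w=min(i.shape[1],800-x);im[y:y+h,x:x+w]=i[:h,:w]
put(a,0,0);put(b,400,0);put(d,0,372);put(e,400,300)
cv2.imwrite("pics/c1.png",im[:,:,::-1])
for n,u,v,z in [("stand",498/1.25,296/1.25,.035),("head",297/1.25,244/1.25,.089),("pad",366/1.25,244/1.25,.076)]:print(n,plane(t,u,v,z))
for n,u,v,z in [("keytop",392/1.25,341/1.25,.089),("head",364/1.25,185/1.25,.089),("pad",390/1.25,227/1.25,.076)]:print(n,plane(s,u,v,z))
E
```

```text
stand [ 0.43793508 -0.2820747   0.035     ]
head [0.53464337 0.13727934 0.089     ]
pad [ 0.53875858 -0.00265184  0.076     ]
keytop [ 0.43879604 -0.28880695  0.089     ]
head [0.53607309 0.1353003  0.089     ]
pad [ 0.53747065 -0.00732418  0.076     ]
```

View pics/c1.png

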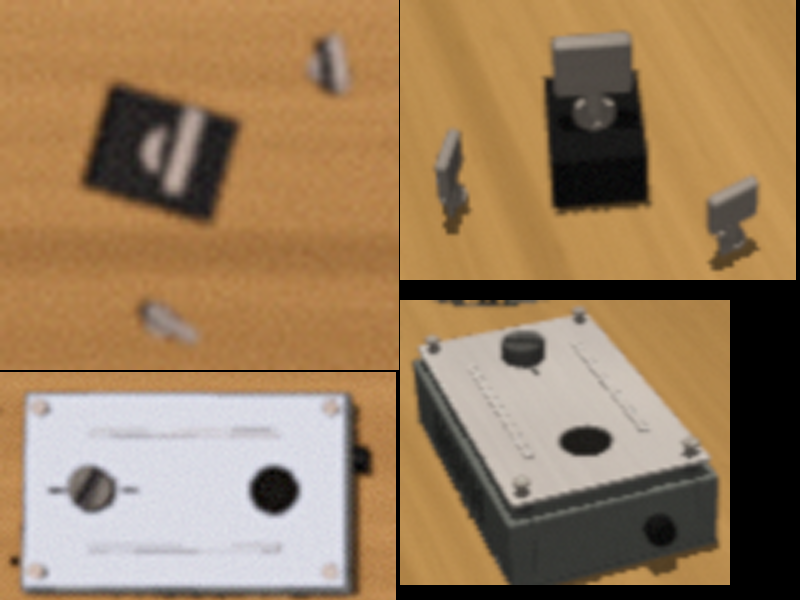

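The crop confirms that the big key stands in the black stand, with its bow at crop (180,150), i.e. top pixel (401.6,236). The two loose keys are clearly smaller. The slot runs about 53° counterclockwise from the index marks. Next come precise measurements.

```bash
cat > m.py <<'E'
from h import *
def blob(c,b,fn,k=6):
    x0,y0,x1,y1=b;f=c["frame"][y0:y1,x0:x1];f=cv2.resize(f,None,fx=k,fy=k,interpolation=cv2.INTER_CUBIC)
    m=fn(cv2.cvtColor(f,cv2.COLOR_RGB2HSV).astype(int)).astype(np.uint8)
    n,l,st,ce=cv2.connectedComponentsWithStats(m);i=1+np.argmax(st[1:,4])
    cs,_=cv2.findContours((l==i).astype(np.uint8),cv2.RETR_EXTERNAL,cv2.CHAIN_APPROX_NONE)
    q=max(cs,key=cv2.contourArea).reshape(-1,2).astype(float)
    return (q+.5)/k-.5+[x0,y0]
def wrect(c,q,z):
    w=np.array([plane(c,u,v,z)[:2] for u,v in q]);r=cv2.minAreaRect((w*1000).astype(np.float32));return w,r
E
python3 - <<'E'
from m import *
t=cap("top");s=cap("side")
def p(n,r): 
    bx=cv2.boxPoints(r);e=[bx[1]-bx[0],bx[2]-bx[1]];e=max(e,key=np.linalg.norm)
    print(n,np.round(r[0],1),np.round(r[1],1),"long dir",round(np.degrees(np.arctan2(e[1],e[0])),1))
for th in(120,150): 
    q=blob(t,(392,225,412,248),lambda h:(h[...,2]>th)&(h[...,1]<90));p("bow%d"%th,wrect(t,q,.089)[1])
q=blob(t,(382,218,415,252),lambda h:(h[...,2]<60));p("stand",wrect(t,q,.035)[1])
# panel
q=blob(t,(212,160,322,230),lambda h:(h[...,2]>150)&(h[...,1]<50));p("panel",wrect(t,q,.074)[1])
q=blob(t,(280,180,305,212),lambda h:(h[...,2]<90));p("padT",wrect(t,q,.076)[1])
q=blob(s,(300,170,330,192),lambda h:(h[...,2]<80));p("padS",wrect(s,q,.076)[1])
q=blob(t,(228,184,249,207),lambda h:(h[...,2]<165));w,r=wrect(t,q,.089);p("headT",r)
# slot
for th in(60,75,90):
    q=blob(t,(230,186,246,204),lambda h:(h[...,2]<th));p("slot%d"%th,wrect(t,q,.089)[1])
# guide pin pixel check & bow top side view
f=s["frame"];
for th in (135,150,165):
    q=blob(s,(297,268,332,282),lambda h:(h[...,2]>th)&(h[...,1]<50));p("bowS%d"%th,wrect(s,q,.089)[1])
g=cv2.cvtColor(t["frame"],cv2.COLOR_RGB2GRAY);print(g[184:208,224:252])
E
```

```text
bow120 [ 439.4 -282.2] [ 9.2 39.6] long dir -16.6
bow150 [ 440.  -282.4] [ 6.9 38.4] long dir -16.7
stand [ 438.8 -280. ] [59.2 46.2] long dir 74.0
panel [537.3  68.6] [153.7 252.5] long dir -88.9
padT [538.5  -2. ] [34.7 35.4] long dir -43.6
padS [536.2  -6.8] [36.1 35.7] long dir 67.6
headT [534.9 138.2] [39.4 35.1] long dir 51.9
slot60 [536.6 141.1] [ 6.1 27.3] long dir -30.2
slot75 [536.6 140.9] [10.7 28.8] long dir -24.2
slot90 [535.4 140.3] [18.7 31.3] long dir -10.1
bowS135 [ 437.7 -286.2] [ 7.4 36.6] long dir -15.4
bowS150 [ 437.7 -285.8] [ 6.6 35.2] long dir -15.4
bowS165 [ 430.8 -283.8] [ 3.2 18.7] long dir -13.5
[[217 219 216 219 219 219 219 218 220 220 218 218 222 221 219 219 218 217
  220 219 221 221 219 219 218 219 219 219]
 [222 218 222 219 219 220 220 219 221 223 218 223 216 220 221 219 219 220
  215 221 222 221 220 216 219 218 222 219]
 [219 220 219 219 220 220 219 218 219 222 221 220 223 221 223 220 220 224
  222 220 219 218 220 218 222 224 217 218]
 [221 220 219 218 222 218 220 224 219 218 212 206 204 202 207 214 217 223
  219 221 220 221 218 221 219 221 220 223]
 
[... 1639 characters left out ...]
215 217 217 220 221 223 220 224 222 216 194 168 142 137 136 146 172 202
  215 220 223 221 220 220 222 218 222 220]
 [220 219 217 220 218 217 221 218 221 218 216 214 201 206 201 207 211 219
  222 221 218 222 219 219 218 222 221 218]
 [221 220 222 217 219 222 222 219 218 220 219 220 219 224 221 222 224 222
  221 220 217 221 220 222 219 221 221 221]
 [221 217 219 221 220 220 217 221 220 223 219 222 221 221 220 222 220 219
  219 219 219 220 215 219 222 219 221 221]
 [221 221 218 219 218 220 222 222 217 218 224 220 218 217 220 222 221 221
  223 222 218 221 223 219 222 220 218 223]
 [219 220 217 221 218 219 219 220 218 217 222 218 217 218 220 223 219 219
  217 218 219 220 219 220 220 220 219 219]]
```

Call:
{"op": "servo_tool", "data": {"rows": [{"tx": 2.8,"ty": -4.8,"claw": 0.4},{"tx": 2.8,"ty": -4.8},{"tx": 2.8,"ty": -4.8},{"tx": 2.8,"ty": -4.8},{"tx": 2.8,"ty": -4.8},{"tx": 1.6,"ty": -4.9},{"tx": 1.6,"ty": -4.9},{"tx": 1.6,"ty": -4.9},{"tx": 1.6,"ty": -4.9},{"tx": 1.6,"ty": -4.9}]}}

```text
schema error: expected keys ax, ay, az, tx, ty, tz, claw
```

Call:
{"op": "servo_tool", "data": {"rows": [{"ty": -5},{"ty": -5},{"ty": -5},{"ty": -5},{"tx": -1.5,"ty": -4.65,"az": 2.25},{"tx": -1.5,"ty": -4.65,"az": 2.25},{"tx": -1.5,"ty": -4.65,"az": 2.25},{"tx": -1.5,"ty": -4.65,"az": 2.25},{},{}]}}

```text
schema error: expected keys ax, ay, az, tx, ty, tz, claw
```

All keys are required in every row.

Call:
{"op": "servo_tool", "data": {"rows": [{"ax": 0,"ay": 0,"az": 0,"tx": 2.8,"ty": -4.8,"tz": 0,"claw": 0.4},{"ax": 0,"ay": 0,"az": 0,"tx": 2.8,"ty": -4.8,"tz": 0,"claw": 0.4},{"ax": 0,"ay": 0,"az": 0,"tx": 2.8,"ty": -4.8,"tz": 0,"claw": 0.4},{"ax": 0,"ay": 0,"az": 0,"tx": 2.8,"ty": -4.8,"tz": 0,"claw": 0.4},{"ax": 0,"ay": 0,"az": 0,"tx": 2.8,"ty": -4.8,"tz": 0,"claw": 0.4},{"ax": 0,"ay": 0,"az": 0,"tx": 1.6,"ty": -4.9,"tz": 0,"claw": 0.4},{"ax": 0,"ay": 0,"az": 0,"tx": 1.6,"ty": -4.9,"tz": 0,"claw": 0.4},{"ax": 0,"ay": 0,"az": 0,"tx": 1.6,"ty": -4.9,"tz": 0,"claw": 0.4},{"ax": 0,"ay": 0,"az": 0,"tx": 1.6,"ty": -4.9,"tz": 0,"claw": 0.4},{"ax": 0,"ay": 0,"az": 0,"tx": 1.6,"ty": -4.9,"tz": 0,"claw": 0.4}]}}

```text
t: 1.55
position: [0.4994, 0.1004, 0.405]
ee_rot: [180.0, 0.0, 154.6]
ft_force: [0.8, 1.3, -0.2]
grip_width: 0.0374
grasp_force: 0.0
```

Call:
{"op": "servo_tool", "data": {"rows": [{"ax": 0,"ay": 0,"az": 0,"tx": 0,"ty": -5,"tz": 0,"claw": 0.4},{"ax": 0,"ay": 0,"az": 0,"tx": 0,"ty": -5,"tz": 0,"claw": 0.4},{"ax": 0,"ay": 0,"az": 0,"tx": 0,"ty": -5,"tz": 0,"claw": 0.4},{"ax": 0,"ay": 0,"az": 0,"tx": 0,"ty": -5,"tz": 0,"claw": 0.4},{"ax": 0,"ay": 0,"az": 2.25,"tx": -1.5,"ty": -4.65,"tz": 0,"claw": 0.4},{"ax": 0,"ay": 0,"az": 2.25,"tx": -1.5,"ty": -4.65,"tz": 0,"claw": 0.4},{"ax": 0,"ay": 0,"az": 2.25,"tx": -1.5,"ty": -4.65,"tz": 0,"claw": 0.4},{"ax": 0,"ay": 0,"az": 2.25,"tx": -1.5,"ty": -4.65,"tz": 0,"claw": 0.4},{"ax": 0,"ay": 0,"az": 0,"tx": 0,"ty": 0,"tz": 0,"claw": 0.4},{"ax": 0,"ay": 0,"az": 0,"tx": 0,"ty": 0,"tz": 0,"claw": 0.4}]}}

```text
t: 2.8
position: [0.4393, -0.2835, 0.4047]
ee_rot: [179.9, -0.0, 163.6]
ft_force: [0.2, 1.6, 0.4]
grip_width: 0.0368
grasp_force: 0.0
```

Call:
{"op": "servo_tool", "data": {"rows": [{"ax": 0,"ay": 0,"az": 0,"tx": 0,"ty": 0,"tz": -4.5,"claw": 0.4},{"ax": 0,"ay": 0,"az": 0,"tx": 0,"ty": 0,"tz": -4.5,"claw": 0.4},{"ax": 0,"ay": 0,"az": 0,"tx": 0,"ty": 0,"tz": -4.0,"claw": 0.4},{"ax": 0,"ay": 0,"az": 0,"tx": 0,"ty": 0,"tz": -2.0,"claw": 0.4},{"ax": 0,"ay": 0,"az": 0,"tx": 0,"ty": 0,"tz": -1.5,"claw": 0.4},{"ax": 0,"ay": 0,"az": 0,"tx": 0,"ty": 0,"tz": 0,"claw": 0.4},{"ax": 0,"ay": 0,"az": 0,"tx": 0,"ty": 0,"tz": 0,"claw": 0.2},{"ax": 0,"ay": 0,"az": 0,"tx": 0,"ty": 0,"tz": 0,"claw": 0.15},{"ax": 0,"ay": 0,"az": 0,"tx": 0,"ty": 0,"tz": 0,"claw": 0.0},{"ax": 0,"ay": 0,"az": 0,"tx": 0,"ty": 0,"tz": 0,"claw": 0.0}], "squeeze": 20}}

```text
t: 4.05
position: [0.4392, -0.2841, 0.2403]
ee_rot: [-180.0, 0.1, 163.6]
ft_force: [0.1, -0.1, 2.8]
grip_width: 0.01
grasp_force: 20.0
```

Call:
{"op": "servo_tool", "data": {"rows": [{"ax": 0,"ay": 0,"az": 0,"tx": 0,"ty": 0,"tz": 1,"claw": 0},{"ax": 0,"ay": 0,"az": 0,"tx": 0,"ty": 0,"tz": 3,"claw": 0},{"ax": 0,"ay": 0,"az": 0,"tx": 0,"ty": 0,"tz": 3,"claw": 0},{"ax": 0,"ay": 0,"az": 0,"tx": 0,"ty": 0,"tz": 3,"claw": 0},{"ax": 0,"ay": 0,"az": -2,"tx": 0.9,"ty": 3.9,"tz": 0,"claw": 0},{"ax": 0,"ay": 0,"az": -2,"tx": 0.9,"ty": 3.9,"tz": 0,"claw": 0},{"ax": 0,"ay": 0,"az": -2,"tx": 0.9,"ty": 3.9,"tz": 0,"claw": 0},{"ax": 0,"ay": 0,"az": -2,"tx": 0.9,"ty": 3.9,"tz": 0,"claw": 0},{"ax": 0,"ay": 0,"az": -2,"tx": 0.9,"ty": 3.9,"tz": 0,"claw": 0},{"ax": 0,"ay": 0,"az": -2,"tx": 0.9,"ty": 3.9,"tz": 0,"claw": 0}], "squeeze": 40}}

```text
t: 5.3
position: [0.4931, -0.0488, 0.3402]
ee_rot: [180.0, 0.0, 151.5]
ft_force: [0.9, -0.9, -0.1]
grip_width: 0.0098
grasp_force: 40.0
```

Call:
{"op": "servo_tool", "data": {"rows": [{"ax": 0,"ay": 0,"az": 0,"tx": 0.9,"ty": 3.9,"tz": 0,"claw": 0},{"ax": 0,"ay": 0,"az": 0,"tx": 0.9,"ty": 3.9,"tz": 0,"claw": 0},{"ax": 0,"ay": 0,"az": 0,"tx": 0.9,"ty": 3.9,"tz": 0,"claw": 0},{"ax": 0,"ay": 0,"az": 0,"tx": 0.9,"ty": 3.9,"tz": 0,"claw": 0},{"ax": 0,"ay": 0,"az": 0,"tx": 0.5,"ty": 2.2,"tz": 0,"claw": 0},{"ax": 0,"ay": 0,"az": 0,"tx": 0,"ty": 0,"tz": 0,"claw": 0},{"ax": 0,"ay": 0,"az": 0,"tx": 0,"ty": 0,"tz": 0,"claw": 0}]}}

```text
t: 6.18
position: [0.5339, 0.1259, 0.3397]
ee_rot: [-179.9, 0.0, 151.4]
ft_force: [-0.0, 0.0, -0.6]
grip_width: 0.0098
grasp_force: 40.0
```

```bash
python3 - <<'E'
from m import *
s=cap("side");t=cap("top");o=env.observe();print(o["position"],o["ee_rot"])
save(s,"s2",(240,80,360,200),5)
save(t,"t2",(190,150,310,240),6)
for c in(s,t):
    for p in [(.5347,.1376,.089),(*o["position"][:2],.123)]: print(proj(c,p))
E
```

```text
[0.53398451 0.12580203 0.33983929] [-1.79918584e+02  1.97825085e-02  1.51379177e+02]
(np.float64(290.3688027284074), np.float64(147.69011342585233))
(np.float64(290.807297834698), np.float64(137.0944606325619))
(np.float64(237.47544539686635), np.float64(195.1753838606732))
(np.float64(239.98905466188393), np.float64(194.17735547475374))
```

View pics/s2.png

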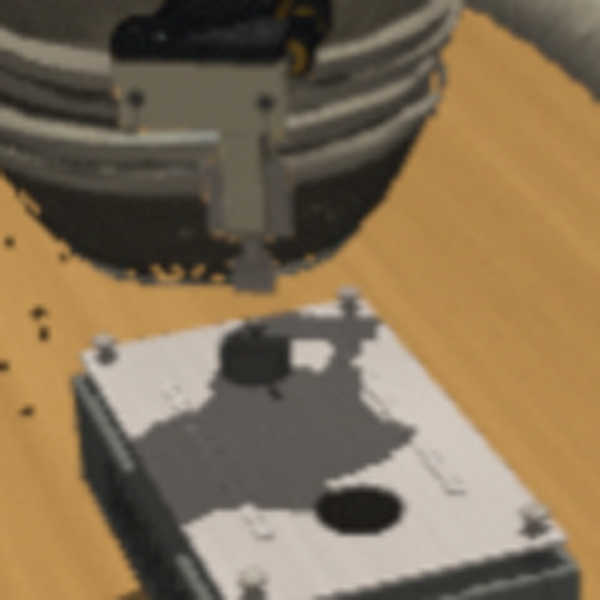

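The key hangs upright with its blade tip at about px (290.8,138), and the head top is centred at about (291,148). The key projects where the TCP predicts, so the averaged position is good. Next: 12 mm in y, then down close to the slot.

Call:
{"op": "servo_tool", "data": {"rows": [{"ax": 0,"ay": 0,"az": 0,"tx": 0.1,"ty": 1.2,"tz": -1,"claw": 0},{"ax": 0,"ay": 0,"az": 0,"tx": 0,"ty": 0,"tz": -1,"claw": 0},{"ax": 0,"ay": 0,"az": 0,"tx": 0,"ty": 0,"tz": -0.7,"claw": 0},{"ax": 0,"ay": 0,"az": 0,"tx": 0,"ty": 0,"tz": 0,"claw": 0},{"ax": 0,"ay": 0,"az": 0,"tx": 0,"ty": 0,"tz": 0,"claw": 0}]}}

```text
t: 6.9
position: [0.5352, 0.1398, 0.3128]
ee_rot: [-180.0, 0.0, 151.6]
ft_force: [-0.1, 0.1, -0.7]
grip_width: 0.01
grasp_force: 40.0
```

```bash
python3 - <<'E'
from m import *
s=cap("side");t=cap("top");o=env.observe();print(o["position"],o["ee_rot"],o["ft_force"],o["torque"])
im=np.vstack([cv2.convertScaleAbs(cv2.resize(c["frame"][y:y+35,x:x+64],(768,280*3//2) ,interpolation=cv2.INTER_CUBIC)[:300],alpha=1.7) for c,x,y in((s,260,125),(t,205,170))])
cv2.imwrite("pics/s3.png",im[:,:,::-1])
E
```

```text
[0.53523212 0.13990143 0.31306312] [1.79976747e+02 3.38031677e-02 1.51559996e+02] [-0.14156586 -0.26397989 -1.03142951] [ 0.04632105 -0.00617635  0.00234787]
```

View pics/s3.png

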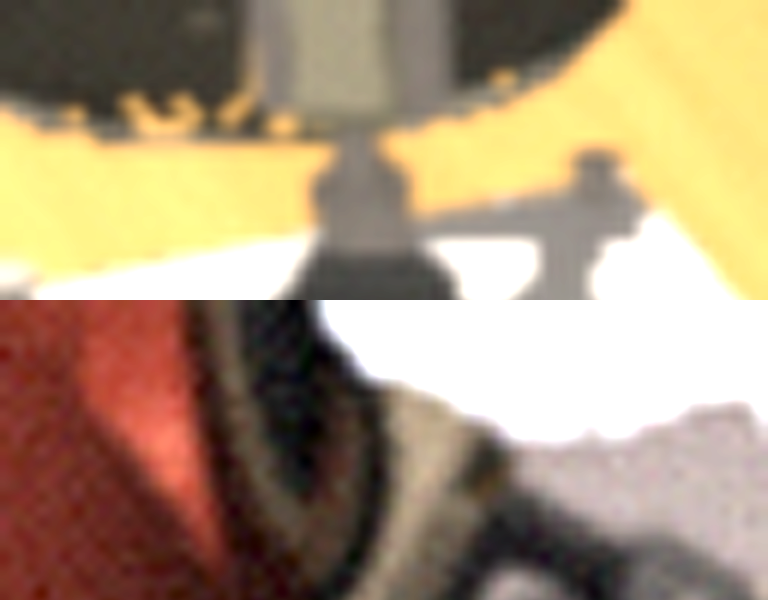

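The key hangs just over the head: blade centre at px 290.6, head centre at 291.3. I'll correct sideways about 2 mm and lower gently.

Call:
{"op": "servo_tool", "data": {"rows": [{"ax": 0,"ay": 0,"az": 0,"tx": 0.08,"ty": -0.2,"tz": 0,"claw": 0},{"ax": 0,"ay": 0,"az": 0,"tx": 0,"ty": 0,"tz": -0.5,"claw": 0},{"ax": 0,"ay": 0,"az": 0,"tx": 0,"ty": 0,"tz": -0.2,"claw": 0},{"ax": 0,"ay": 0,"az": 0,"tx": 0,"ty": 0,"tz": -0.2,"claw": 0},{"ax": 0,"ay": 0,"az": 0,"tx": 0,"ty": 0,"tz": -0.1,"claw": 0},{"ax": 0,"ay": 0,"az": 0,"tx": 0,"ty": 0,"tz": 0,"claw": 0}]}}

```text
t: 7.75
position: [0.5359, 0.138, 0.3027]
ee_rot: [-180.0, -0.0, 151.6]
ft_force: [-0.3, 0.4, -0.9]
grip_width: 0.0095
grasp_force: 40.0
```

Call:
{"op": "servo_tool", "data": {"rows": [{"ax": 0,"ay": 0,"az": 0,"tx": 0,"ty": 0,"tz": -0.2,"claw": 0},{"ax": 0,"ay": 0,"az": 0,"tx": 0,"ty": 0,"tz": -0.2,"claw": 0},{"ax": 0,"ay": 0,"az": 0,"tx": 0,"ty": 0,"tz": -0.2,"claw": 0},{"ax": 0,"ay": 0,"az": 0,"tx": 0,"ty": 0,"tz": -0.1,"claw": 0},{"ax": 0,"ay": 0,"az": 0,"tx": 0,"ty": 0,"tz": 0,"claw": 0}]}}

```text
t: 8.38
position: [0.5358, 0.138, 0.2956]
ee_rot: [-180.0, -0.0, 151.6]
ft_force: [0.4, 0.5, -1.6]
grip_width: 0.0098
grasp_force: 40.0
```

Call:
{"op": "servo_tool", "data": {"rows": [{"ax": 0,"ay": 0,"az": -3,"tx": 0,"ty": 0,"tz": 0,"claw": 0},{"ax": 0,"ay": 0,"az": -3,"tx": 0,"ty": 0,"tz": 0,"claw": 0},{"ax": 0,"ay": 0,"az": -4,"tx": 0,"ty": 0,"tz": 0,"claw": 0},{"ax": 0,"ay": 0,"az": 0,"tx": 0,"ty": 0,"tz": 0,"claw": 0}]}}

```text
t: 8.88
position: [0.5361, 0.1383, 0.2959]
ee_rot: [180.0, 0.0, 141.6]
ft_force: [0.5, 1.0, -1.5]
grip_width: 0.0095
grasp_force: 40.0
```

```bash
python3 - <<'E'
from rig import env
o=env.observe();print(o["ee_rot"],o["ft_force"],o["torque"])
E
```

```text
[1.79958920e+02 3.52720554e-02 1.41640047e+02] [ 0.4653143   1.02802236 -1.54372218] [ 0.11443191 -0.09537429  0.07370931]
```

Call:
{"op": "servo_tool", "data": {"rows": [{"ax": 0,"ay": 0,"az": -7,"tx": 0,"ty": 0,"tz": 0,"claw": 0},{"ax": 0,"ay": 0,"az": -7,"tx": 0,"ty": 0,"tz": 0,"claw": 0},{"ax": 0,"ay": 0,"az": -7,"tx": 0,"ty": 0,"tz": 0,"claw": 0},{"ax": 0,"ay": 0,"az": -7,"tx": 0,"ty": 0,"tz": 0,"claw": 0},{"ax": 0,"ay": 0,"az": -7,"tx": 0,"ty": 0,"tz": 0,"claw": 0},{"ax": 0,"ay": 0,"az": 0,"tx": 0,"ty": 0,"tz": 0,"claw": 0}]}}

```text
t: 9.62
position: [0.5356, 0.1379, 0.2958]
ee_rot: [-179.9, 0.0, 106.7]
ft_force: [-0.7, -0.5, 0.5]
grip_width: 0.0099
grasp_force: 40.0
```

```bash
python3 - <<'E'
from rig import env
o=env.observe();print(o["position"],o["ee_rot"],o["ft_force"],o["torque"])
E
```

```text
[0.53561703 0.13790718 0.29579628] [-1.79938509e+02  1.89097535e-02  1.06706128e+02] [-0.69150286 -0.51721401  0.54275081] [-0.24722911  0.27141723  0.01817808]
```

Call:
{"op": "servo_tool", "data": {"rows": [{"ax": 0,"ay": 0,"az": -7,"tx": 0,"ty": 0,"tz": 0,"claw": 0},{"ax": 0,"ay": 0,"az": -7,"tx": 0,"ty": 0,"tz": 0,"claw": 0},{"ax": 0,"ay": 0,"az": -7,"tx": 0,"ty": 0,"tz": 0,"claw": 0},{"ax": 0,"ay": 0,"az": 0,"tx": 0,"ty": 0,"tz": 0,"claw": 0}]}}

```text
t: 10.12
position: [0.5353, 0.1379, 0.2956]
ee_rot: [-179.9, 0.0, 85.8]
ft_force: [-1.8, -1.0, 1.1]
grip_width: 0.0099
grasp_force: 40.0
```

```bash
python3 - <<'E'
from m import *
s=cap("side");o=env.observe();print(o["position"],o["ee_rot"],o["ft_force"],o["torque"])
f=cv2.resize(s["frame"][115:190,250:350],None,fx=8,fy=8,interpolation=cv2.INTER_CUBIC)
cv2.imwrite("pics/s4.png",cv2.convertScaleAbs(f,alpha=1.8)[:,:,::-1])
E
```

```text
[0.53531286 0.13787119 0.29555699] [-1.79876635e+02  2.58371232e-02  8.57851351e+01] [-2.02407487 -0.65433229  1.26275699] [-0.32502712  0.65748961  0.00694181]
```

View pics/s4.png

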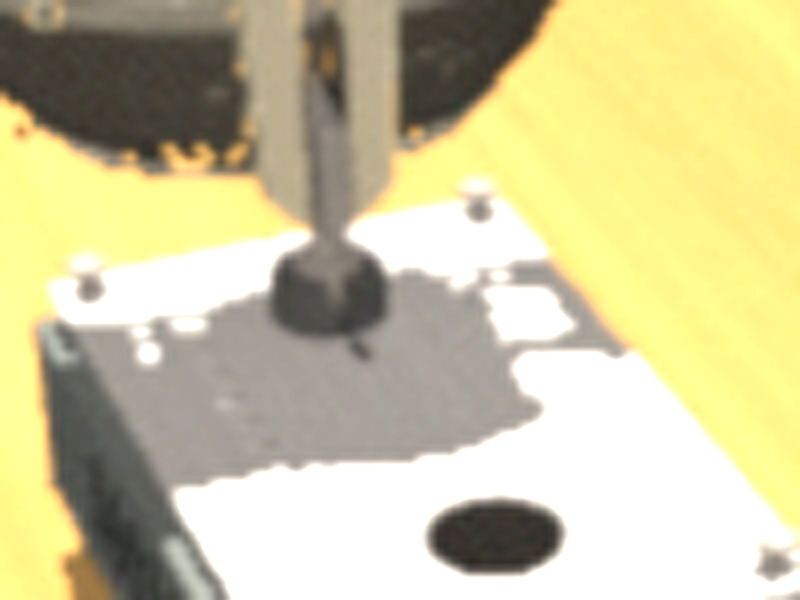

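The picture shows the key seated in the head at crop (330,270), with the slot near the index mark at (358,348). Now release, rise, move over to the pad and check from the top.

Call:
{"op": "servo_tool", "data": {"rows": [{"ax": 0,"ay": 0,"az": 0,"tx": 0,"ty": 0,"tz": 0,"claw": 0.2},{"ax": 0,"ay": 0,"az": 0,"tx": 0,"ty": 0,"tz": 0,"claw": 0.4},{"ax": 0,"ay": 0,"az": 0,"tx": 0,"ty": 0,"tz": 0,"claw": 0.4},{"ax": 0,"ay": 0,"az": 0,"tx": 0,"ty": 0,"tz": 2,"claw": 0.4},{"ax": 0,"ay": 0,"az": 0,"tx": 0,"ty": 0,"tz": 4,"claw": 0.4},{"ax": 0,"ay": 0,"az": 0,"tx": 0,"ty": 0,"tz": 4,"claw": 0.4},{"ax": 0,"ay": 0,"az": 0,"tx": 0,"ty": -4.7,"tz": 0,"claw": 0.4},{"ax": 0,"ay": 0,"az": 0,"tx": 0,"ty": -4.7,"tz": 0,"claw": 0.2},{"ax": 0,"ay": 0,"az": 0,"tx": 0.1,"ty": -4.7,"tz": 0,"claw": 0},{"ax": 0,"ay": 0,"az": 0,"tx": 0,"ty": 0,"tz": 0,"claw": 0}]}}

```text
t: 11.42
position: [0.5365, -0.008, 0.3965]
ee_rot: [179.9, 0.1, 85.1]
ft_force: [0.3, 0.3, 0.6]
grip_width: 0.0119
grasp_force: 0.0
```

```bash
python3 - <<'E'
from m import *
s=cap("side");t=cap("top");o=env.observe();print(o["position"],o["ee_rot"],o["ft_force"])
im=np.vstack([cv2.convertScaleAbs(cv2.resize(c["frame"][y:y+32,x:x+64],(600,300),interpolation=cv2.INTER_CUBIC),alpha=a) for c,x,y,a in((s,260,130,1.6),(t,205,178,1.2))])
cv2.imwrite("pics/s5.png",im[:,:,::-1])
E
```

```text
[ 0.53692982 -0.00310571  0.39574782] [ 1.79992292e+02 -4.29183461e-02  8.55282831e+01] [ 0.15608574  0.51620283 -0.23811919]
```

View pics/s5.png

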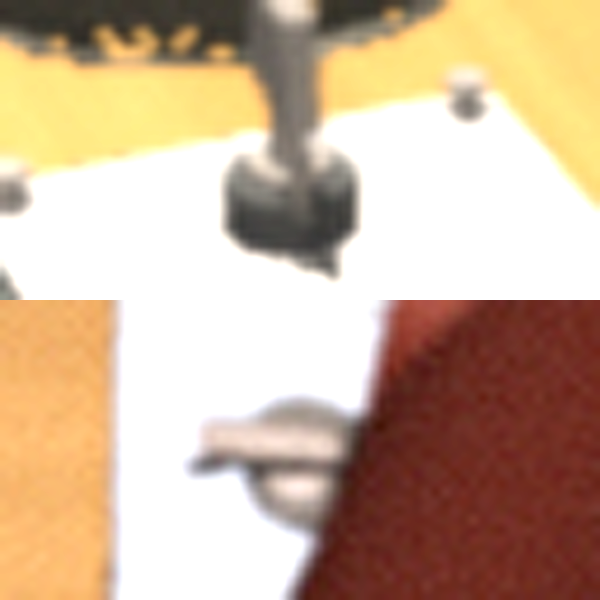

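Call:
{"op": "servo_tool", "data": {"rows": [{"ax": 0,"ay": 0,"az": 0,"tx": -0.5,"ty": -5,"tz": 0,"claw": 0},{"ax": 0,"ay": 0,"az": 0,"tx": -0.5,"ty": -5,"tz": 0,"claw": 0},{"ax": 0,"ay": 0,"az": 0,"tx": -0.5,"ty": -5,"tz": 0,"claw": 0},{"ax": 0,"ay": 0,"az": 0,"tx": -0.5,"ty": -5,"tz": 0,"claw": 0},{"ax": 0,"ay": 0,"az": 0,"tx": 0,"ty": 0,"tz": 0,"claw": 0}]}}

```text
t: 12.15
position: [0.5161, -0.2062, 0.396]
ee_rot: [180.0, 0.2, 85.3]
ft_force: [0.8, -0.3, 0.8]
grip_width: 0.0006
grasp_force: 0.0
```

```bash
python3 - <<'E'
from m import *
fs=[cap("top") for _ in range(6)];t=dict(fs[0]);t["frame"]=np.mean([f["frame"] for f in fs],0).astype(np.uint8)
s=cap("side")
a=cv2.resize(t["frame"][178:210,214:262],(750,500),interpolation=cv2.INTER_CUBIC)
cv2.imwrite("pics/t6.png",a[:,:,::-1])
q=blob(t,(212,160,322,230),lambda h:(h[...,2]>150)&(h[...,1]<50));r=wrect(t,q,.074)[1];print(r)
E
```

```text
((537.2639770507812, 68.64391326904297), (154.1334686279297, 252.7979278564453), 1.213866114616394)
```

View pics/t6.png

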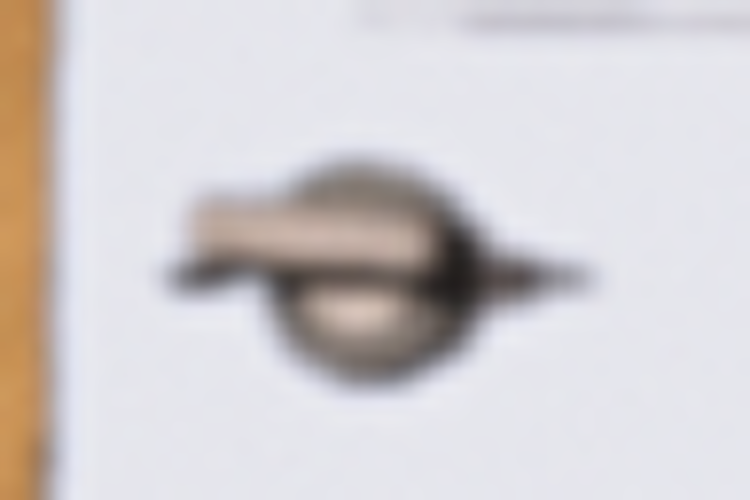

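The top view shows the key standing in the head (centre about crop (375,270)). The slot's right end at (460,268) lines up with the index marks at y≈278, left (190) and right (570). Now press the pad with closed fingers.

Call:
{"op": "servo_tool", "data": {"rows": [{"ax": 0,"ay": 0,"az": 0,"tx": 0.5,"ty": 5,"tz": 0,"claw": 0},{"ax": 0,"ay": 0,"az": 0,"tx": 0.5,"ty": 5,"tz": 0,"claw": 0},{"ax": 0,"ay": 0,"az": 0,"tx": 0.5,"ty": 5,"tz": 0,"claw": 0},{"ax": 0,"ay": 0,"az": 0,"tx": 0.5,"ty": 5,"tz": 0,"claw": 0},{"ax": 0,"ay": 0,"az": 0,"tx": 0,"ty": 0,"tz": -4,"claw": 0},{"ax": 0,"ay": 0,"az": 0,"tx": 0,"ty": 0,"tz": -4,"claw": 0},{"ax": 0,"ay": 0,"az": 0,"tx": 0,"ty": 0,"tz": -3,"claw": 0},{"ax": 0,"ay": 0,"az": 0,"tx": 0,"ty": 0,"tz": -1.5,"claw": 0},{"ax": 0,"ay": 0,"az": 0,"tx": 0,"ty": 0,"tz": 0,"claw": 0}]}}

```text
t: 13.62
position: [0.5368, -0.0026, 0.2703]
ee_rot: [-179.9, -0.0, 85.6]
ft_force: [-0.4, -0.0, -0.5]
grip_width: 0.0006
grasp_force: 0.0
```

Call:
{"op": "servo_tool", "data": {"rows": [{"ax": 0,"ay": 0,"az": 0,"tx": 0,"ty": 0,"tz": -0.3,"claw": 0},{"ax": 0,"ay": 0,"az": 0,"tx": 0,"ty": 0,"tz": -0.3,"claw": 0},{"ax": 0,"ay": 0,"az": 0,"tx": 0,"ty": 0,"tz": -0.3,"claw": 0},{"ax": 0,"ay": 0,"az": 0,"tx": 0,"ty": 0,"tz": -0.2,"claw": 0},{"ax": 0,"ay": 0,"az": 0,"tx": 0,"ty": 0,"tz": 0,"claw": 0}]}}

```text
t: 14.25
position: [0.5371, -0.003, 0.2603]
ee_rot: [179.9, -0.0, 85.6]
ft_force: [-0.5, 0.4, 5.0]
grip_width: 0.0007
grasp_force: 2.4
```

Call:
{"op": "servo_tool", "data": {"rows": [{"ax": 0,"ay": 0,"az": 0,"tx": 0,"ty": 0,"tz": -0.2,"claw": 0},{"ax": 0,"ay": 0,"az": 0,"tx": 0,"ty": 0,"tz": -0.2,"claw": 0},{"ax": 0,"ay": 0,"az": 0,"tx": 0,"ty": 0,"tz": -0.2,"claw": 0},{"ax": 0,"ay": 0,"az": 0,"tx": 0,"ty": 0,"tz": 0,"claw": 0}]}}

```text
t: 14.75
position: [0.5371, -0.003, 0.2546]
ee_rot: [179.9, -0.0, 85.6]
ft_force: [-1.5, 0.0, 7.9]
grip_width: 0.0002
grasp_force: 4.1
```

Moving freely against the spring, not blocked. Continue until it is flush.

Call:
{"op": "servo_tool", "data": {"rows": [{"ax": 0,"ay": 0,"az": 0,"tx": 0,"ty": 0,"tz": -0.1,"claw": 0},{"ax": 0,"ay": 0,"az": 0,"tx": 0,"ty": 0,"tz": -0.1,"claw": 0},{"ax": 0,"ay": 0,"az": 0,"tx": 0,"ty": 0,"tz": -0.1,"claw": 0},{"ax": 0,"ay": 0,"az": 0,"tx": 0,"ty": 0,"tz": 0,"claw": 0},{"ax": 0,"ay": 0,"az": 0,"tx": 0,"ty": 0,"tz": 0,"claw": 0}]}}

```text
t: 15.38
position: [0.5371, -0.0031, 0.2524]
ee_rot: [179.9, -0.1, 85.6]
ft_force: [-2.1, 1.2, 13.1]
grip_width: 0.0004
grasp_force: 6.4
```

Call:
{"op": "servo_tool", "data": {"rows": [{"ax": 0,"ay": 0,"az": 0,"tx": 0,"ty": 0,"tz": -0.1,"claw": 0},{"ax": 0,"ay": 0,"az": 0,"tx": 0,"ty": 0,"tz": 0,"claw": 0},{"ax": 0,"ay": 0,"az": 0,"tx": 0,"ty": 0,"tz": 0,"claw": 0}]}}

```text
t: 15.75
position: [0.537, -0.0033, 0.2523]
ee_rot: [179.9, -0.1, 85.6]
ft_force: [-3.9, 0.9, 18.6]
grip_width: 0.0007
grasp_force: 9.6
```

Force rises without further travel, so the panel is on its stop. I'll add a little margin and check with a picture.

Call:
{"op": "servo_tool", "data": {"rows": [{"ax": 0,"ay": 0,"az": 0,"tx": 0,"ty": 0,"tz": -0.1,"claw": 0},{"ax": 0,"ay": 0,"az": 0,"tx": 0,"ty": 0,"tz": 0,"claw": 0},{"ax": 0,"ay": 0,"az": 0,"tx": 0,"ty": 0,"tz": 0,"claw": 0}]}}

```text
t: 16.12
position: [0.537, -0.0034, 0.2522]
ee_rot: [179.9, -0.1, 85.6]
ft_force: [-5.1, 1.1, 25.8]
grip_width: 0.0004
grasp_force: 12.8
```

```bash
python3 - <<'E'
from m import *
s=cap("side");print(env.observe()["ft_force"])
f=cv2.resize(s["frame"][115:235,240:360],(600,600),interpolation=cv2.INTER_CUBIC)
cv2.imwrite("pics/s7.png",cv2.convertScaleAbs(f,alpha=1.4)[:,:,::-1])
E
```

```text
[-6.06242795  0.07735476 25.50666693]
```

View pics/s7.png

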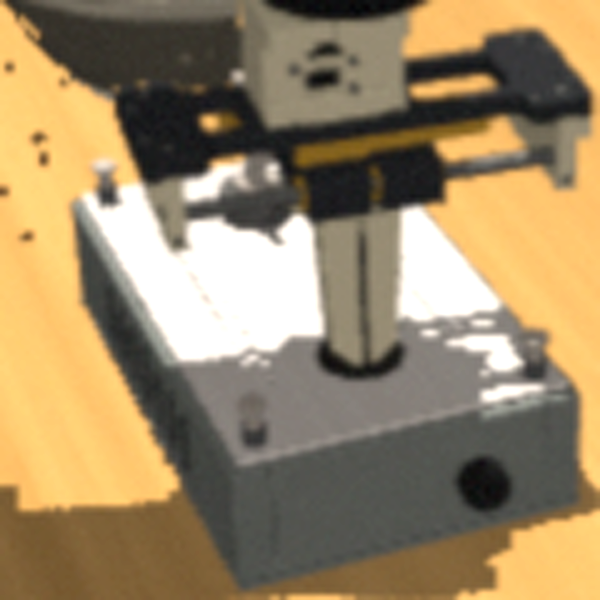

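The fingers are on the pad at crop (360,350), the panel is flush with no gap to the frame, and the key still stands at (255,180). Handing in.

```bash
python3 -c "
from rig import env
print(env.close_job())"
```

```text
the job is handed in; nothing more can be done
None
```

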